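# Build the two display stacks on the market counter

## Robot

A 7-joint arm with a two-finger parallel gripper is mounted at the origin on the work surface. World frame = base frame: x ahead of the robot, y to its left, z up, the work surface at z = 0. Lengths are in m, angles in rad, forces in N, time in s.
With the tool pointing down it reaches from about 0.35 to 0.9 m from the base axis. Payload 7.2 kg.
Tool frame: the origin (TCP) lies at the very end of the fingers, on their centre line; the grasp point (between the pads) lies 19 mm behind it; z points along the fingers, x is the direction in which the jaws open and shut, and the axes are right-handed (so a half turn about z gives the same grasp; the last joint's range is limited). The gripper opens to 85 mm and grips with 20 to 120 N. Pads are 22 mm wide; open, the fingers measure 114 mm over their backs; the gripper's body (76 mm by 85 mm) begins 54 mm behind the grasp point. The pads swing forward as they close: fully open they stand 13 mm farther back than shut.
Start: joints at [1.121, 0.411, -0.013, 1.596, 0.006, 1.134, -0.082], TCP at [0.233, -0.58, 0.231] pointing down, gripper open.
Joint ranges: [-2.95, 2.95], [-0.29, 1.99], [-1.47, 1.44], [0.14, 2.54], [-1.03, 4.17], [0.13, 1.85], [-2.86, 2.86]. Speed limits (rad/s): [2.39, 2.39, 3.01, 3.01, 3.14, 3.14, 3.14].

## Interface

Orientations are given as a rotation vector (axis times angle).
In Python, from bench import read_state, get_image, ticket, silhouettes, pinpoint gives the robot as it stands.
- The arm moves only by the tool carry_out, never from a script. Its argument "steps" is a list of rows, each an object with "linear": the shift along the tool's x, y, z in m, a list of three; "rot": the turn, a rotation vector about the tool's x, y, z in degrees, a list of three. A call has exactly 8 rows; each row is the pose to reach, as a shift and turn from the pose commanded when the call began, along the tool's axes at that moment; what a row does not reach only later rows make up. A row lasts 1/12 s, in which the tool goes at most 41.7 mm and 7.16 degrees, less where a joint would pass 70% of its speed; a pose out of reach is approached as far as the arm can. A call with a gripper value outside its range is refused whole. "jaw" is the opening, from -1 (shut) to 1 (fully open), set as the call begins (left out, the last holds). The fingers move at their own pace and stop on an object; "grip_force" is the grip in N (left out, the last holds). Time passes only in rows, so rows that repeat a pose let the fingers close, or fill a call up. It gives the time, the measured TCP pose, the force and the opening at its end, in the units of the state.
- read_state(): the state, without advancing time (a new reading comes with each control period).
- get_image(name): name is "scene" or "top" or "wrist"; returns a dict with "img" (420x560x3 uint8, red, green, blue), "range_z" (420x560 float32, m along the optical axis (not along the pixel's ray), 0 where there is no reading), "mtx" (3x3 intrinsics, pixels), "rvec" (rotation vector, rad) and "tvec" (3), from world to camera coordinates, as OpenCV has them. Camera axes: x right, y down, z forward; pixel columns grow to the right and rows downward; lengths in m; the calibration is good to about 2 mm. The wrist camera is an equidistant fisheye: a pixel r from the principal point sees the ray r / f radians off the axis. A picture is of the moment at which its call begins.
- ticket.job_done(): hands the job in, once; it reports no verdict.
Trained networks look in a picture, given as the dict that the camera call returned (one of the last four; its "shot" number tells which), for a name from the list of things; names that differ only in an ending like _2 or _b are one class to them, and where a whole thing is asked for, a point or a joint stands for the part that bears it (a point fixed in the world has none). Each returns a list of dicts, best first, with "confidence" (0 to 1); they miss things now and then, are a little off and sometimes report something else, mostly with a low value. They report only what shows in the picture. A call takes as long as a camera call.
- silhouettes(picture, target): "region" (420x560 bool, what is visible of it).
- pinpoint(picture, target): "point" ([x, y, z] in m, in world coordinates, good to about 4 mm: a listed point, or the origin of a listed thing).
The state is a dict: "t": time; "joint_positions": joint angles; "dq": joint speeds; "joint_torque": joint torques, N m; "tool_pos": TCP position; "orientation": TCP orientation; "contact_force": force on the tool from outside, world axes, zero at the start; "moment": the same for the moment, N m; "finger_gap": finger opening in m.
Only numpy, scipy, OpenCV 4.12 (cv2) and the standard library are available. Lean on these libraries where they do the work, as an engineer would, in place of code of your own. Each camera call takes 0.05 s, during which the arm holds its last target. There are 200 camera calls.

## Task

Build the two display stacks on the stall counter: the three round tubs on the middle of the round board, largest at the bottom, then the middle one, smallest on top, each seated inside the rim of the lid below; and the two small closed cartons on the middle of the oblong board, the larger one below and the smaller one centred on it, their long sides in line with the board's long side. Set each thing down flat and upright without dropping it, leave the calculator, jar and pen pot where they are, and let go of everything.

Things in the scene. Friction and masses are not known exactly. Their poses are not given: they have to be found in the camera images.
- tub_large_center (a point): Largest of three round sealed white plastic tubs, with a pale paper band: 68 mm across, 56 mm high overall. Its flat lid is 52 mm above its foot, inside a raised rim 4 mm high and 3 mm thick (clear width inside the rim 62 mm); the foot is 65 mm across. The point is on its axis, half-way up (28 mm above its foot); z is up. Loose; stands upright on the counter.
- tub_medium_center (a point): Middle one of three round sealed white plastic tubs, with a pale paper band: 54 mm across, 50 mm high overall. Its flat lid is 46 mm above its foot, inside a raised rim 4 mm high and 3 mm thick (clear width inside the rim 48 mm); the foot is 51 mm across. The point is on its axis, half-way up (25 mm above its foot); z is up. Loose; stands upright on the counter.
- tub_small_center (a point): Smallest of three round sealed white plastic tubs, with a pale paper band: 40 mm across, 44 mm high overall. Its flat lid is 40 mm above its foot, inside a raised rim 4 mm high and 3 mm thick (clear width inside the rim 34 mm); the foot is 37 mm across. The point is on its axis, half-way up (22 mm above its foot); z is up. Loose; stands upright on the counter.
- carton_large_center (a point): Larger of two: closed brown cardboard carton, rigid, flat top and bottom: 62 mm along its x, 96 mm (long side) along its y, 50 mm high. The point is its centre (25 mm above its underside); z is up. Loose; stands flat on the counter.
- carton_small_center (a point): Smaller of two: closed brown cardboard carton, rigid, flat top and bottom: 44 mm along its x, 70 mm (long side) along its y, 44 mm high. The point is its centre (22 mm above its underside); z is up. Loose; stands flat on the counter.
- round_board: Round brown wooden display board, 110 mm across, 10 mm thick, fixed to the counter. Origin at the centre of its underside, on the counter.
- oblong_board: Oblong brown wooden display board, 96 mm along its x, 130 mm (long side) along its y, 10 mm thick, fixed to the counter. Origin at the centre of its underside, on the counter.
- calculator: Black desk calculator with grey keys lying on the counter, 120 x 76 x 18 mm, loose, not part of the job. Origin at the centre of its underside.
- jar: Amber glass jar with a steel lid, 72 mm across, 100 mm high, loose, not part of the job. Origin at the centre of its underside.
- pen_pot: Steel pot with two pens in it, 72 mm across, 130 mm high with the pens, loose, not part of the job. Origin at the centre of its underside.

How it is judged:
By the outcome, as a careful person would: the job done as asked, in the order asked, and still so for the second after the job is handed in, with the robot touching nothing.
It also fails if it takes over 134 s, if anything falls off the work surface, if the arm or the gripper's body presses on something with over 40 N, if the wrist force passes 120 N, or if a joint passes its speed limit or range.

## Working session

There is one attempt and no reset: what is moved stays moved. The work goes in short steps, Python scripts to look and compute and a tool call to move; the robot and the scene stay as the last step left them, time stands still between calls to the robot, and variables do not carry over. Pictures are saved under pics/ and viewed, about 12 in all and at most 16, crops included, and the job is handed in when it is done.

Besides the shell and the picture viewer there is one more tool, called after ">>>" in YAML: its name, and indented under it one key for each argument. carry_out: Moves the arm, as the interface text tells. Its arguments: {"type":"object","properties":{"steps":{"type":"array","items":{"type":"object","properties":{"linear":{"type":"array","items":{"type":"number"}},"rot":{"type":"array","items":{"type":"number"}}}}},"jaw":{"type":"number"},"grip_force":{"type":"number"}},"required":["steps"]}

```bash
ls; mkdir -p pics; cat > h.py <<'E'
import numpy as np, cv2
from bench import read_state, get_image, ticket, silhouettes, pinpoint
from scipy.spatial.transform import Rotation as R
def cloud(p):
    K=p["mtx"];z=p["range_z"];v,u=np.mgrid[:420,:560]
    c=np.dstack([(u-K[0,2])/K[0,0]*z,(v-K[1,2])/K[1,1]*z,z])
    M=cv2.Rodrigues(np.array(p["rvec"],float))[0]
    return (c-np.array(p["tvec"]).reshape(3))@M
def save(p,n): cv2.imwrite("pics/"+n,p["img"][:,:,::-1])
E
python3 - <<'E'
from h import *
s=read_state();print({k:np.round(v,3) for k,v in s.items()})
for n in("top","scene"):
    p=get_image(n);save(p,n+"0.png")
    for t in "tub_large_center tub_medium_center tub_small_center carton_large_center carton_small_center round_board oblong_board calculator jar pen_pot".split():
        print(n,t,[(np.round(d["point"],3).tolist(),round(d["confidence"],2)) for d in pinpoint(p,t)[:4]])
E
```

```text
pics
{'t': np.float64(0.0), 'joint_positions': array([ 1.121,  0.412, -0.013,  1.597,  0.006,  1.134, -0.082]), 'dq': array([-0.002,  0.   ,  0.001, -0.001, -0.001, -0.001,  0.   ]), 'joint_torque': array([ 1.0000e-03, -6.0063e+01,  6.8300e-01, -2.9941e+01,  1.4000e-02,
        1.1000e-02, -0.0000e+00]), 'tool_pos': array([ 0.233, -0.58 ,  0.23 ]), 'orientation': array([-2.602e+00,  1.759e+00,  2.000e-03]), 'contact_force': array([ 0.027,  0.702, -0.532]), 'moment': array([ 0.039,  0.014, -0.024]), 'finger_gap': np.float64(0.085)}
top tub_large_center [([0.462, -0.315, 0.026], 0.65), ([0.47, -0.124, 0.026], 0.51)]
top tub_medium_center [([0.47, -0.125, 0.026], 0.52)]
top tub_small_center [([0.474, 0.061, 0.022], 0.43), ([0.427, 0.499, 0.003], 0.42)]
top carton_large_center [([0.628, -0.013, 0.028], 0.94)]
top carton_small_center [([0.465, 0.281, 0.018], 0.65)]
top round_board [([0.655, -0.218, 0.003], 0.88)]
top oblong_board [([0.61, 0.229, -0.003], 0.6)]
top calculator [([0.581, 0.47, -0.0], 0.82), ([0.613, -0.458, -0.002], 0.58)]
top jar [([0.612, -0.455, 0.002], 0.65)]
top pen_pot [([0.426, 0.501, 0.001], 0.66)]
scene tub_large_center [([0.458, -0.312, 0.028], 0.7)]
scene tub_medium_center [([0.469, -0.125, 0.028], 0.81)]
scene tub_small_center [([0.474, 0.062, 0.022], 0.67)]
scene carton_large_center [([0.626, -0.015, 0.024], 0.84), ([0.43, 0.499, -0.003], 0.28)]
scene carton_small_center [([0.465, 0.281, 0.023], 0.96)]
scene round_board [([0.461, -0.313, 0.029], 0.69), ([0.656, -0.219, -0.003], 0.63)]
scene oblong_board [([0.613, 0.223, -0.002], 0.8)]
scene calculator [([0.581, 0.474, -0.003], 0.95)]
scene jar [([0.616, -0.452, 0.002], 0.7)]
scene pen_pot [([0.424, 0.497, -0.005], 0.84)]
```

View pics/top0.png

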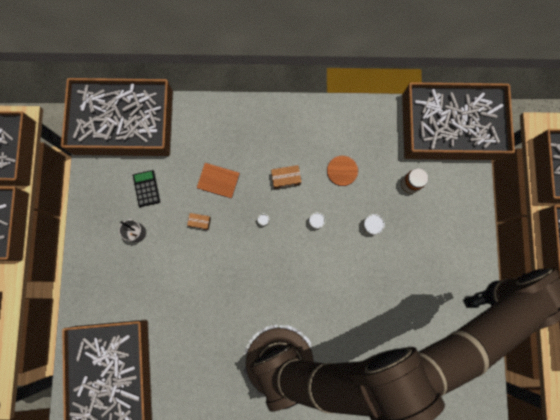

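View pics/scene0.png

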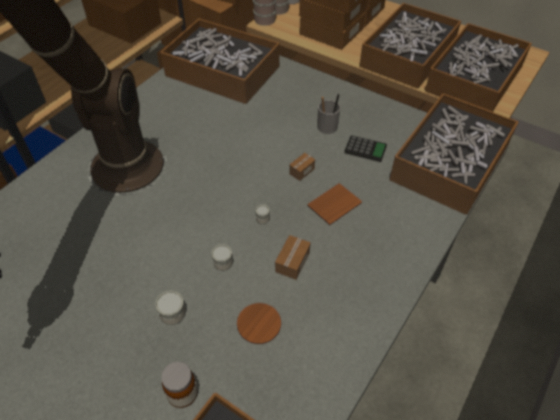

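```bash
cat >> h.py <<'E'
def fit(p,xy,r,z0,z1,kind):
    "fit top-face points near xy, heights z0..z1: circle hull centre or min-area rect"
    C=cloud(p);m=(p["range_z"]>0)&(np.hypot(C[...,0]-xy[0],C[...,1]-xy[1])<r)&(C[...,2]>z0)&(C[...,2]<z1)
    P=C[m]; Q=(P[:,:2]*1000).astype(np.float32)
    if len(Q)<20: return len(Q)
    if kind=="c":
        c,rad=cv2.minEnclosingCircle(Q);h=cv2.convexHull(Q)
        e=cv2.fitEllipse(h) if len(h)>5 else None
        return len(Q),np.round(c,1),round(rad*2,1),np.round(e[0],1),np.round(e[1],1),np.round(np.median(P[:,2])*1000,1)
    return len(Q),[np.round(a,1) for a in cv2.minAreaRect(Q)],np.round(np.median(P[:,2])*1000,1)
E
python3 - <<'E'
from h import *
for n in("top","scene"):
    p=get_image(n);print(n,p["mtx"][0,0],"cam",np.round(-cv2.Rodrigues(np.array(p["rvec"]))[0].T@np.array(p["tvec"]).reshape(3),3))
    for nm,xy,r,a,b,k in [("L",(.46,-.313),.05,.048,.062,"c"),("M",(.47,-.125),.045,.042,.056,"c"),("S",(.474,.061),.035,.036,.05,"c"),("CL",(.627,-.014),.08,.045,.056,"r"),("CS",(.465,.281),.06,.038,.05,"r"),("RB",(.655,-.218),.07,.006,.014,"c"),("OB",(.612,.226),.1,.006,.014,"r")]:
        print(nm,fit(p,xy,r,a,b,k))
E
```

```text
top 490.7052565847124 cam [0.239 0.032 1.693]
L (267, array([ 461.3, -313.7]), 67.9, array([ 461.3, -313.6]), array([66.2, 67.1]), np.float64(52.8))
M (171, array([ 473.8, -122.4]), 53.4, array([ 474. , -122.5]), array([51.1, 53.2]), np.float64(47.2))
S (94, array([475.5,  60.1]), 39.6, array([475.3,  60.2]), array([37.7, 39.2]), np.float64(41.1))
CL (403, [array([626.6, -16.3]), array([62.9, 96.2]), np.float64(10.0)], np.float64(49.5))
CS (240, [array([468. , 280.9]), array([71.1, 44.2]), np.float64(80.9)], np.float64(43.9))
RB (531, array([ 658.2, -217.1]), 133.9, array([ 657.4, -215.4]), array([126.4, 129.4]), np.float64(9.5))
OB (726, [array([611.6, 228.1]), array([187.9, 184.7]), np.float64(60.4)], np.float64(9.5))
scene 540.1509011342322 cam [ 1.049 -0.716  1.201]
L (515, array([ 460.8, -315. ]), 70.9, array([ 460.8, -315.7]), array([66.8, 69.8]), np.float64(51.3))
M (269, array([ 473.4, -124.9]), 56.8, array([ 472.7, -124.4]), array([52.9, 55.4]), np.float64(45.5))
S (125, array([476.3,  57.3]), 44.9, array([474.7,  57.9]), array([38.4, 43.3]), np.float64(40.1))
CL (674, [array([625.5, -18.7]), array([ 63.6, 100. ]), np.float64(9.8)], np.float64(48.7))
CS (249, [array([467.3, 278.3]), array([73. , 47.7]), np.float64(79.4)], np.float64(42.4))
RB (1179, array([ 656.9, -224.2]), 123.6, array([ 656.5, -220. ]), array([106.3, 117.9]), np.float64(8.8))
OB (910, [array([628.7, 214.9]), array([134.1, 133. ]), np.float64(73.6)], np.float64(8.9))
```

```bash
python3 - <<'E'
from h import *
print(R.from_rotvec(read_state()["orientation"]).as_matrix().round(3), )
for n in("top","scene"):
    p=get_image(n);C=cloud(p);I=p["img"].astype(int)
    for nm,xy,r in (("round_board",(.656,-.218),.08),("oblong_board",(.612,.226),.1)):
        m=(p["range_z"]>0)&(np.hypot(C[...,0]-xy[0],C[...,1]-xy[1])<r)&(I[...,0]-I[...,2]>40)
        # intersect pixel rays with z=0.010 for precision
        K=p["mtx"];M=cv2.Rodrigues(np.array(p["rvec"]))[0];t=np.array(p["tvec"]).reshape(3);c=-M.T@t
        v,u=np.nonzero(m);d=np.c_[(u-K[0,2])/K[0,0],(v-K[1,2])/K[1,1],np.ones(len(u))]@M
        Q=((c+d*((.010-c[2])/d[:,2])[:,None])[:,:2]*1000).astype(np.float32)
        if nm[0]=="r": e=cv2.fitEllipse(cv2.convexHull(Q));print(n,nm,len(Q),Q.mean(0),np.round(e[0],1),np.round(e[1],1))
        else: print(n,nm,len(Q),Q.mean(0),cv2.minAreaRect(Q))
E
```

```text
[[ 0.373 -0.928  0.   ]
 [-0.928 -0.373 -0.   ]
 [ 0.     0.    -1.   ]]
top round_board 758 [ 656.02124 -214.63535] [ 656.7 -214.8] [109.5 110.6]
top oblong_board 1013 [615.82574 222.80472] ((615.9957885742188, 223.24734497070312), (131.3797607421875, 98.05052185058594), 74.01502990722656)
scene round_board 1389 [ 656.8741  -218.45164] [ 656.5 -217.8] [107.1 109.5]
scene oblong_board 1136 [616.9242  218.25568] ((616.4681396484375, 219.39028930664062), (130.62387084960938, 96.98844909667969), 74.1711654663086)
```

>>> carry_out:
  steps:
    - {"linear":[-0.004,-0.008,0],"rot":[0,0,-1.7]}
    - {"linear":[-0.013,-0.025,0],"rot":[0,0,-5.4]}
    - {"linear":[-0.026,-0.05,0],"rot":[0,0,-10.9]}
    - {"linear":[-0.04,-0.078,0],"rot":[0,0,-17]}
    - {"linear":[-0.055,-0.105,0],"rot":[0,0,-23.1]}
    - {"linear":[-0.068,-0.13,0],"rot":[0,0,-28.6]}
    - {"linear":[-0.077,-0.147,0],"rot":[0,0,-32.3]}
    - {"linear":[-0.081,-0.155,0],"rot":[0,0,-34]}
  jaw: 1
  grip_force: 40

```text
t: 1.97
tool_pos: [0.3493, -0.4438, 0.2316]
orientation: [-3.006, 0.908, -0.001]
contact_force: [-0.4, 0.6, -0.5]
finger_gap: 0.0855
```

>>> carry_out:
  steps:
    - {"linear":[0.001,-0.009,0.006],"rot":[0,0,-1.7]}
    - {"linear":[0.003,-0.028,0.02],"rot":[0,0,-5.4]}
    - {"linear":[0.006,-0.056,0.038],"rot":[0,0,-10.9]}
    - {"linear":[0.01,-0.087,0.06],"rot":[0,0,-17]}
    - {"linear":[0.013,-0.118,0.08],"rot":[0,0,-23.1]}
    - {"linear":[0.016,-0.146,0.1],"rot":[0,0,-28.6]}
    - {"linear":[0.018,-0.165,0.115],"rot":[0,0,-32.4]}
    - {"linear":[0.019,-0.174,0.12],"rot":[0,0,-34.1]}

```text
t: 2.63
tool_pos: [0.4601, -0.311, 0.1085]
orientation: [-3.139, -0.008, 0.004]
contact_force: [-1.0, 0.7, -1.0]
finger_gap: 0.0856
```

```bash
python3 - <<'E'
from h import *
s=read_state();print(s["t"],np.round(s["tool_pos"],4));print(R.from_rotvec(s["orientation"]).as_matrix().round(3))
p=get_image("wrist");save(p,"w1.png");print(p["mtx"])
E
```

```text
2.6333 [ 0.4601 -0.311   0.1085]
[[ 1.     0.005 -0.002]
 [ 0.005 -1.     0.003]
 [-0.002 -0.003 -1.   ]]
[[325.1922621    0.         280.1422168 ]
 [  0.         325.1922621  208.78331635]
 [  0.           0.           1.        ]]
```

View pics/w1.png

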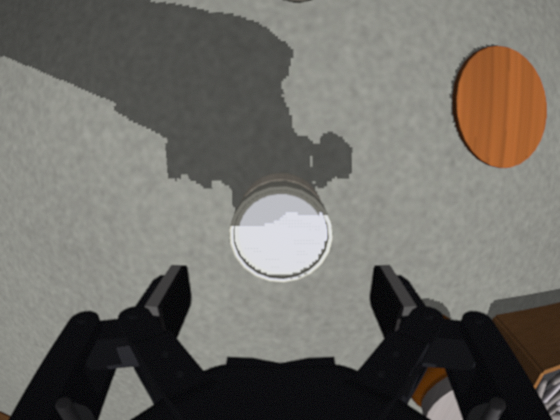

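```bash
cat >> h.py <<'E'
def wplane(p,m,z):
    "world xy (mm) where the wrist pixels of mask m meet height z"
    K=p["mtx"];M=cv2.Rodrigues(np.array(p["rvec"]))[0];c=-M.T@np.array(p["tvec"]).reshape(3)
    v,u=np.nonzero(m);a=(u-K[0,2])/K[0,0];b=(v-K[1,2])/K[1,1];r=np.hypot(a,b)+1e-9
    d=np.c_[np.sin(r)*a/r,np.sin(r)*b/r,np.cos(r)]@M
    return ((c+d*((z-c[2])/d[:,2])[:,None])[:,:2]*1000).astype(np.float32)
E
python3 - <<'E'
from h import *
p=get_image("wrist");I=p["img"].astype(int);s=read_state()
print(s["tool_pos"].round(4) if hasattr(s["tool_pos"],"round") else s["tool_pos"])
for t,z in (("tub_large_center",.056),("round_board",.01)):
    for d in silhouettes(p,t)[:2]:
        m=d["region"].copy()
        if z==.01: m=m&(I[...,0]-I[...,2]>40)
        else: m=m&(I.min(2)>175)
        if m.sum()<50: continue
        Q=wplane(p,m,z);e=cv2.fitEllipse(cv2.convexHull(Q));print(t,d["confidence"],len(Q),np.round(e[0],1),np.round(e[1],1),cv2.minEnclosingCircle(Q))
    print([ (np.round(d["point"],4),round(d["confidence"],2)) for d in pinpoint(p,t)[:2]])
E
```

```text
[ 0.4598 -0.3128  0.1101]
tub_large_center 0.85 6209 [ 459.6 -317.2] [61.1 66.9] ((459.1783447265625, -314.9672546386719), 33.520790100097656)
[(array([ 0.4578, -0.3136,  0.0272]), 0.92)]
round_board 0.8 8792 [ 653.3 -216.7] [108.4 109.3] ((653.0377197265625, -216.8256072998047), 55.200584411621094)
[(array([ 0.6544, -0.2147,  0.0017]), 0.74)]
```

>>> carry_out:
  steps:
    - {"linear":[0,0.001,0.005],"rot":[0,0,0]}
    - {"linear":[0,0.002,0.016],"rot":[0,0,0]}
    - {"linear":[0,0.002,0.033],"rot":[0,0,0]}
    - {"linear":[0,0.002,0.051],"rot":[0,0,0]}
    - {"linear":[0,0.002,0.07],"rot":[0,0,0]}
    - {"linear":[0,0.002,0.087],"rot":[0,0,0]}
    - {"linear":[0,0.002,0.098],"rot":[0,0,0]}
    - {"linear":[0,0.002,0.102],"rot":[0,0,0]}

```text
t: 3.6
tool_pos: [0.4585, -0.3155, 0.0071]
orientation: [-3.14, 0.002, 0.004]
contact_force: [-0.1, 0.7, 0.4]
finger_gap: 0.0853
```

>>> carry_out:
  steps:
    - {"linear":[0,0,0],"rot":[0,0,0]}
    - {"linear":[0,0,0],"rot":[0,0,0]}
    - {"linear":[0,0,0],"rot":[0,0,0]}
    - {"linear":[0,0,0],"rot":[0,0,0]}
    - {"linear":[0,0,0],"rot":[0,0,0]}
    - {"linear":[0,0,0],"rot":[0,0,0]}
    - {"linear":[0,0,0],"rot":[0,0,0]}
    - {"linear":[0,0,0],"rot":[0,0,0]}
  jaw: -1
  grip_force: 40

```text
t: 4.27
tool_pos: [0.4599, -0.3158, 0.0096]
orientation: [3.141, -0.001, 0.0]
contact_force: [-0.8, 0.6, 0.8]
finger_gap: 0.0669
```

>>> carry_out:
  steps:
    - {"linear":[0,0,-0.002],"rot":[0,0,0]}
    - {"linear":[0,0,-0.008],"rot":[0,0,0]}
    - {"linear":[0,0,-0.018],"rot":[0,0,0]}
    - {"linear":[0,0,-0.03],"rot":[0,0,0]}
    - {"linear":[0,0,-0.042],"rot":[0,0,0]}
    - {"linear":[0,0,-0.052],"rot":[0,0,0]}
    - {"linear":[0,0,-0.058],"rot":[0,0,0]}
    - {"linear":[0,0,-0.06],"rot":[0,0,0]}

```text
t: 4.93
tool_pos: [0.4606, -0.3162, 0.0711]
orientation: [3.14, -0.001, 0.003]
contact_force: [0.6, -0.6, -2.8]
finger_gap: 0.067
```

>>> carry_out:
  steps:
    - {"linear":[0.01,-0.005,0],"rot":[0,0,0]}
    - {"linear":[0.031,-0.016,0],"rot":[0,0,0]}
    - {"linear":[0.062,-0.031,0],"rot":[0,0,0]}
    - {"linear":[0.098,-0.049,0],"rot":[0,0,0]}
    - {"linear":[0.133,-0.067,0],"rot":[0,0,0]}
    - {"linear":[0.164,-0.082,0],"rot":[0,0,0]}
    - {"linear":[0.185,-0.093,0],"rot":[0,0,0]}
    - {"linear":[0.1955,-0.098,0],"rot":[0,0,0]}

```text
t: 5.6
tool_pos: [0.6589, -0.2127, 0.0683]
orientation: [-3.139, -0.006, -0.002]
contact_force: [-0.3, 1.0, -2.4]
finger_gap: 0.067
```

```bash
python3 - <<'E'
from h import *
for n in("top","scene","wrist"):
    p=get_image(n);print(n,np.round(read_state()["tool_pos"],4),read_state()["contact_force"],[ (np.round(d["point"],4),round(d["confidence"],2)) for d in pinpoint(p,"tub_large_center")[:2]])
    if n=="wrist": save(p,"w2.png")
E
```

```text
top [ 0.6593 -0.2125  0.0683] [ 1.31414903  1.3989566  -1.27307263] [(array([ 0.6601, -0.2144,  0.0871]), 0.57)]
scene [ 0.6553 -0.2167  0.0681] [-0.16687707 -0.52387003 -2.36816514] [(array([ 0.6579, -0.2118,  0.0885]), 0.65)]
wrist [ 0.6538 -0.2191  0.0685] [ 0.11556569 -0.09076266 -2.42031047] [(array([ 0.6541, -0.2152,  0.0849]), 0.61)]
```

View pics/w2.png

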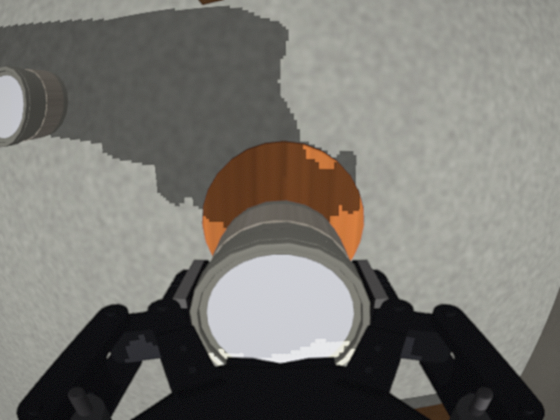

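>>> carry_out:
  steps:
    - {"linear":[0,0,0.003],"rot":[0,0,0]}
    - {"linear":[0,0,0.01],"rot":[0,0,0]}
    - {"linear":[0,0,0.02],"rot":[0,0,0]}
    - {"linear":[0,0,0.03],"rot":[0,0,0]}
    - {"linear":[0,0,0.038],"rot":[0,0,0]}
    - {"linear":[0,0,0.043],"rot":[0,0,0]}
    - {"linear":[0,0,0.046],"rot":[0,0,0]}
    - {"linear":[0,0,0.047],"rot":[0,0,0]}

```text
t: 6.57
tool_pos: [0.655, -0.2175, 0.0213]
orientation: [-3.141, 0.0, 0.002]
contact_force: [-0.7, -0.3, -2.1]
finger_gap: 0.0667
```

>>> carry_out:
  steps:
    - {"linear":[0,0,0.0005],"rot":[0,0,0]}
    - {"linear":[0,0,0.001],"rot":[0,0,0]}
    - {"linear":[0,0,0.0015],"rot":[0,0,0]}
    - {"linear":[0,0,0.002],"rot":[0,0,0]}
    - {"linear":[0,0,0.0025],"rot":[0,0,0]}
    - {"linear":[0,0,0.0025],"rot":[0,0,0]}
    - {"linear":[0,0,0.0025],"rot":[0,0,0]}
    - {"linear":[0,0,0.0025],"rot":[0,0,0]}

```text
t: 7.23
tool_pos: [0.6554, -0.2179, 0.0199]
orientation: [3.141, -0.001, 0.0]
contact_force: [-0.5, -1.0, -1.8]
finger_gap: 0.0671
```

>>> carry_out:
  steps:
    - {"linear":[0,0,0.0003],"rot":[0,0,0]}
    - {"linear":[0,0,0.0006],"rot":[0,0,0]}
    - {"linear":[0,0,0.0009],"rot":[0,0,0]}
    - {"linear":[0,0,0.0012],"rot":[0,0,0]}
    - {"linear":[0,0,0.0015],"rot":[0,0,0]}
    - {"linear":[0,0,0.0015],"rot":[0,0,0]}
    - {"linear":[0,0,0.0015],"rot":[0,0,0]}
    - {"linear":[0,0,0.0015],"rot":[0,0,0]}

```text
t: 7.9
tool_pos: [0.6555, -0.2178, 0.0196]
orientation: [3.141, -0.001, 0.001]
contact_force: [-5.0, 1.3, 8.8]
finger_gap: 0.0673
```

>>> carry_out:
  steps:
    - {"linear":[0,0,0],"rot":[0,0,0]}
    - {"linear":[0,0,0],"rot":[0,0,0]}
    - {"linear":[0,0,0],"rot":[0,0,0]}
    - {"linear":[0,0,0],"rot":[0,0,0]}
    - {"linear":[0,0,0],"rot":[0,0,0]}
    - {"linear":[0,0,0],"rot":[0,0,0]}
    - {"linear":[0,0,0],"rot":[0,0,0]}
    - {"linear":[0,0,0],"rot":[0,0,0]}
  jaw: 1

```text
t: 8.57
tool_pos: [0.6554, -0.2178, 0.0182]
orientation: [3.142, -0.001, -0.0]
contact_force: [0.5, 0.3, 0.5]
finger_gap: 0.0854
```

>>> carry_out:
  steps:
    - {"linear":[0,0,-0.004],"rot":[0,0,0]}
    - {"linear":[0,0,-0.014],"rot":[0,0,0]}
    - {"linear":[0,0,-0.03],"rot":[0,0,0]}
    - {"linear":[0,0,-0.05],"rot":[0,0,0]}
    - {"linear":[0,0,-0.07],"rot":[0,0,0]}
    - {"linear":[0,0,-0.087],"rot":[0,0,0]}
    - {"linear":[0,0,-0.096],"rot":[0,0,0]}
    - {"linear":[0,0,-0.1],"rot":[0,0,0]}

```text
t: 9.23
tool_pos: [0.6564, -0.2181, 0.121]
orientation: [3.141, -0.001, 0.005]
contact_force: [-0.5, -0.5, 0.1]
finger_gap: 0.0857
```

>>> carry_out:
  steps:
    - {"linear":[-0.009,-0.005,0],"rot":[0,0,0]}
    - {"linear":[-0.029,-0.015,0],"rot":[0,0,0]}
    - {"linear":[-0.059,-0.03,0],"rot":[0,0,0]}
    - {"linear":[-0.092,-0.047,0],"rot":[0,0,0]}
    - {"linear":[-0.124,-0.064,0],"rot":[0,0,0]}
    - {"linear":[-0.154,-0.079,0],"rot":[0,0,0]}
    - {"linear":[-0.174,-0.089,0],"rot":[0,0,0]}
    - {"linear":[-0.183,-0.094,0],"rot":[0,0,0]}

```text
t: 9.9
tool_pos: [0.4689, -0.1224, 0.1178]
orientation: [-3.142, -0.001, 0.005]
contact_force: [-0.6, 0.2, 0.9]
finger_gap: 0.0858
```

```bash
cat >> h.py <<'E'
def look(names):
    p=get_image("wrist");p=get_image("wrist");p=get_image("wrist");I=p["img"].astype(int)
    print("tcp",np.round(read_state()["tool_pos"],4))
    for t,z in names:
        for d in silhouettes(p,t)[:1]:
            m=d["region"]&((I.min(2)>175) if t[:3]=="tub" else True)
            if m.sum()<50: continue
            c,r=cv2.minEnclosingCircle(wplane(p,m,z));print(t,round(d["confidence"],2),"circle",np.round(c,1),round(2*r,1))
        print([(np.round(d["point"],4).tolist(),round(d["confidence"],2)) for d in pinpoint(p,t)[:2]])
    return p
E
python3 - <<'E'
from h import *
p=look([("tub_medium_center",.05)]);save(p,"w3.png")
for n in("top","scene"):
    p=get_image(n);C=cloud(p);I=p["img"].astype(int)
    print(n,fit(p,(.656,-.217),.05,.058,.072,"c"))
E
```

```text
tcp [ 0.4729 -0.124   0.1185]
tub_medium_center 0.94 circle [ 470.7 -123.5] 53.1
[([0.4698, -0.1239, 0.0242], 0.97)]
top (256, array([ 657.6, -216.5]), 69.0, array([ 657. , -216.4]), array([66.2, 67.7]), np.float64(62.7))
scene (538, array([ 655.3, -218.4]), 70.6, array([ 655.5, -218.2]), array([66.6, 69.8]), np.float64(61.6))
```

View pics/w3.png

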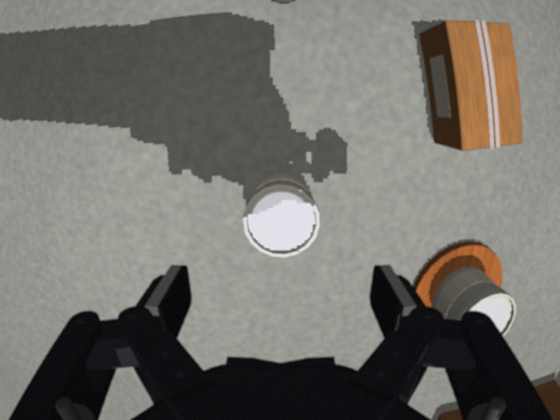

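>>> carry_out:
  steps:
    - {"linear":[0,0,0.005],"rot":[0,0,0]}
    - {"linear":[0,0,0.017],"rot":[0,0,0]}
    - {"linear":[0,0,0.035],"rot":[0,0,0]}
    - {"linear":[0,0,0.055],"rot":[0,0,0]}
    - {"linear":[0,0,0.076],"rot":[0,0,0]}
    - {"linear":[0,0,0.094],"rot":[0,0,0]}
    - {"linear":[0,0,0.105],"rot":[0,0,0]}
    - {"linear":[0,0,0.11],"rot":[0,0,0]}

```text
t: 10.92
tool_pos: [0.4717, -0.1235, 0.0063]
orientation: [-3.141, 0.001, 0.004]
contact_force: [0.2, 0.5, 1.0]
finger_gap: 0.0856
```

>>> carry_out:
  steps:
    - {"linear":[0,0,0],"rot":[0,0,0]}
    - {"linear":[0,0,0],"rot":[0,0,0]}
    - {"linear":[0,0,0],"rot":[0,0,0]}
    - {"linear":[0,0,0],"rot":[0,0,0]}
    - {"linear":[0,0,0],"rot":[0,0,0]}
    - {"linear":[0,0,0],"rot":[0,0,0]}
    - {"linear":[0,0,0],"rot":[0,0,0]}
    - {"linear":[0,0,0],"rot":[0,0,0]}
  jaw: -1

```text
t: 11.58
tool_pos: [0.4731, -0.1239, 0.0092]
orientation: [3.141, -0.001, 0.002]
contact_force: [-1.3, -0.2, 6.9]
finger_gap: 0.0529
```

>>> carry_out:
  steps:
    - {"linear":[0,0,-0.003],"rot":[0,0,0]}
    - {"linear":[0,0,-0.012],"rot":[0,0,0]}
    - {"linear":[0,0,-0.027],"rot":[0,0,0]}
    - {"linear":[0,0,-0.043],"rot":[0,0,0]}
    - {"linear":[0,0,-0.06],"rot":[0,0,0]}
    - {"linear":[0,0,-0.074],"rot":[0,0,0]}
    - {"linear":[0,0,-0.082],"rot":[0,0,0]}
    - {"linear":[0,0,-0.085],"rot":[0,0,0]}

```text
t: 12.25
tool_pos: [0.4731, -0.124, 0.0949]
orientation: [3.141, -0.001, 0.004]
contact_force: [0.5, 0.2, -2.5]
finger_gap: 0.053
```

>>> carry_out:
  steps:
    - {"linear":[0.009,0.005,0],"rot":[0,0,0]}
    - {"linear":[0.029,0.015,0],"rot":[0,0,0]}
    - {"linear":[0.059,0.03,0],"rot":[0,0,0]}
    - {"linear":[0.092,0.047,0],"rot":[0,0,0]}
    - {"linear":[0.124,0.064,0],"rot":[0,0,0]}
    - {"linear":[0.154,0.079,0],"rot":[0,0,0]}
    - {"linear":[0.174,0.089,0],"rot":[0,0,0]}
    - {"linear":[0.183,0.094,0],"rot":[0,0,0]}

```text
t: 12.92
tool_pos: [0.6578, -0.2199, 0.0912]
orientation: [3.141, -0.003, -0.0]
contact_force: [-0.7, -0.1, -1.1]
finger_gap: 0.0532
```

```bash
python3 - <<'E'
from h import *
for i in range(3): p=get_image("wrist")
save(p,"w4.png");s=read_state();print(np.round(s["tool_pos"],4),s["contact_force"],s["finger_gap"])
E
```

```text
[ 0.6551 -0.2181  0.0912] [-0.43402226  0.03383365 -2.01535388] 0.05316771087640007
```

View pics/w4.png

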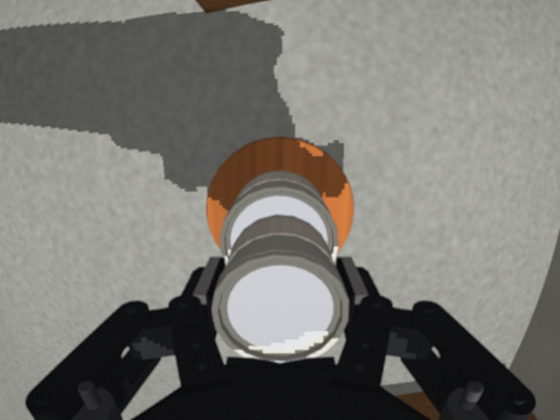

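>>> carry_out:
  steps:
    - {"linear":[0,0,0.003],"rot":[0,0,0]}
    - {"linear":[0,0,0.007],"rot":[0,0,0]}
    - {"linear":[0,0,0.012],"rot":[0,0,0]}
    - {"linear":[0,0,0.016],"rot":[0,0,0]}
    - {"linear":[0,0,0.019],"rot":[0,0,0]}
    - {"linear":[0,0,0.02],"rot":[0,0,0]}
    - {"linear":[0,0,0.0205],"rot":[0,0,0]}
    - {"linear":[0,0,0.0205],"rot":[0,0,0]}

```text
t: 13.73
tool_pos: [0.6554, -0.2178, 0.0728]
orientation: [3.142, -0.001, 0.0]
contact_force: [1.0, -0.5, -0.7]
finger_gap: 0.0531
```

>>> carry_out:
  steps:
    - {"linear":[0,0,0.0005],"rot":[0,0,0]}
    - {"linear":[0,0,0.001],"rot":[0,0,0]}
    - {"linear":[0,0,0.0015],"rot":[0,0,0]}
    - {"linear":[0,0,0.002],"rot":[0,0,0]}
    - {"linear":[0,0,0.0025],"rot":[0,0,0]}
    - {"linear":[0,0,0.0025],"rot":[0,0,0]}
    - {"linear":[0,0,0.0025],"rot":[0,0,0]}
    - {"linear":[0,0,0.0025],"rot":[0,0,0]}

```text
t: 14.4
tool_pos: [0.6556, -0.2179, 0.0713]
orientation: [3.141, -0.001, 0.001]
contact_force: [-3.0, -0.2, 4.6]
finger_gap: 0.053
```

>>> carry_out:
  steps:
    - {"linear":[0,0,0],"rot":[0,0,0]}
    - {"linear":[0,0,0],"rot":[0,0,0]}
    - {"linear":[0,0,0],"rot":[0,0,0]}
    - {"linear":[0,0,0],"rot":[0,0,0]}
    - {"linear":[0,0,0],"rot":[0,0,0]}
    - {"linear":[0,0,0],"rot":[0,0,0]}
    - {"linear":[0,0,0],"rot":[0,0,0]}
    - {"linear":[0,0,0],"rot":[0,0,0]}
  jaw: 1

```text
t: 15.07
tool_pos: [0.6554, -0.2178, 0.0703]
orientation: [3.142, -0.001, 0.0]
contact_force: [0.2, 0.2, 0.3]
finger_gap: 0.0859
```

>>> carry_out:
  steps:
    - {"linear":[0,0,-0.004],"rot":[0,0,0]}
    - {"linear":[0,0,-0.012],"rot":[0,0,0]}
    - {"linear":[0,0,-0.025],"rot":[0,0,0]}
    - {"linear":[0,0,-0.04],"rot":[0,0,0]}
    - {"linear":[0,0,-0.055],"rot":[0,0,0]}
    - {"linear":[0,0,-0.068],"rot":[0,0,0]}
    - {"linear":[0,0,-0.077],"rot":[0,0,0]}
    - {"linear":[0,0,-0.08],"rot":[0,0,0]}

```text
t: 15.73
tool_pos: [0.6564, -0.218, 0.1531]
orientation: [3.141, -0.001, 0.005]
contact_force: [0.5, -0.1, 0.2]
finger_gap: 0.0854
```

>>> carry_out:
  steps:
    - {"linear":[-0.005,-0.007,0],"rot":[0,0,0]}
    - {"linear":[-0.015,-0.022,0],"rot":[0,0,0]}
    - {"linear":[-0.029,-0.044,0],"rot":[0,0,0]}
    - {"linear":[-0.045,-0.069,0],"rot":[0,0,0]}
    - {"linear":[-0.062,-0.094,0],"rot":[0,0,0]}
    - {"linear":[-0.076,-0.116,0],"rot":[0,0,0]}
    - {"linear":[-0.086,-0.132,0],"rot":[0,0,0]}
    - {"linear":[-0.091,-0.1385,0],"rot":[0,0,0]}

```text
t: 16.4
tool_pos: [0.5622, -0.0758, 0.1497]
orientation: [-3.141, -0.005, 0.003]
contact_force: [-0.1, 1.0, -0.1]
finger_gap: 0.0856
```

>>> carry_out:
  steps:
    - {"linear":[-0.005,-0.007,0.002],"rot":[0,0,0]}
    - {"linear":[-0.015,-0.022,0.006],"rot":[0,0,0]}
    - {"linear":[-0.029,-0.044,0.013],"rot":[0,0,0]}
    - {"linear":[-0.045,-0.069,0.02],"rot":[0,0,0]}
    - {"linear":[-0.062,-0.094,0.027],"rot":[0,0,0]}
    - {"linear":[-0.076,-0.116,0.034],"rot":[0,0,0]}
    - {"linear":[-0.086,-0.132,0.038],"rot":[0,0,0]}
    - {"linear":[-0.091,-0.1385,0.04],"rot":[0,0,0]}

```text
t: 17.07
tool_pos: [0.472, 0.061, 0.1094]
orientation: [-3.141, -0.002, 0.002]
contact_force: [-0.1, -0.0, 0.3]
finger_gap: 0.0855
```

```bash
python3 - <<'E'
from h import *
p=look([("tub_small_center",.044)]);save(p,"w5.png")
for n in("top","scene"):
    p=get_image(n)
    print(n,fit(p,(.656,-.217),.05,.105,.12,"c"))
E
```

```text
tcp [0.474  0.0586 0.1102]
tub_small_center 0.73 circle [472.7  59.7] 39.2
[]
top (171, array([ 656.6, -216.6]), 54.4, array([ 656.7, -216.4]), array([52.4, 54.4]), np.float64(109.3))
scene (349, array([ 655.8, -218.5]), 55.8, array([ 655.6, -218.9]), array([53.3, 54.8]), np.float64(107.8))
```

View pics/w5.png

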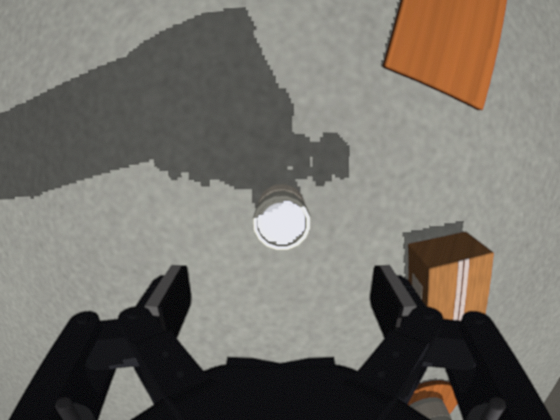

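>>> carry_out:
  steps:
    - {"linear":[0,-0.001,0.005],"rot":[0,0,0]}
    - {"linear":[0,-0.001,0.016],"rot":[0,0,0]}
    - {"linear":[0,-0.001,0.032],"rot":[0,0,0]}
    - {"linear":[0,-0.001,0.051],"rot":[0,0,0]}
    - {"linear":[0,-0.001,0.069],"rot":[0,0,0]}
    - {"linear":[0,-0.001,0.085],"rot":[0,0,0]}
    - {"linear":[0,-0.001,0.097],"rot":[0,0,0]}
    - {"linear":[0,-0.001,0.101],"rot":[0,0,0]}

```text
t: 18.08
tool_pos: [0.472, 0.0599, 0.0067]
orientation: [3.141, -0.001, -0.006]
contact_force: [-0.0, -1.0, 0.8]
finger_gap: 0.085
```

>>> carry_out:
  steps:
    - {"linear":[0,0,0],"rot":[0,0,0]}
    - {"linear":[0,0,0],"rot":[0,0,0]}
    - {"linear":[0,0,0],"rot":[0,0,0]}
    - {"linear":[0,0,0],"rot":[0,0,0]}
    - {"linear":[0,0,0],"rot":[0,0,0]}
    - {"linear":[0,0,0],"rot":[0,0,0]}
    - {"linear":[0,0,0],"rot":[0,0,0]}
    - {"linear":[0,0,0],"rot":[0,0,0]}
  jaw: -1

```text
t: 18.75
tool_pos: [0.474, 0.0603, 0.0101]
orientation: [3.142, -0.001, 0.002]
contact_force: [-1.6, 0.1, 6.7]
finger_gap: 0.039
```

>>> carry_out:
  steps:
    - {"linear":[0,0,-0.004],"rot":[0,0,0]}
    - {"linear":[0,0,-0.02],"rot":[0,0,0]}
    - {"linear":[0,0,-0.043],"rot":[0,0,0]}
    - {"linear":[0,0,-0.067],"rot":[0,0,0]}
    - {"linear":[0,0,-0.091],"rot":[0,0,0]}
    - {"linear":[0,0,-0.114],"rot":[0,0,0]}
    - {"linear":[0,0,-0.129],"rot":[0,0,0]}
    - {"linear":[0,0,-0.135],"rot":[0,0,0]}

```text
t: 19.42
tool_pos: [0.4747, 0.0605, 0.1469]
orientation: [-3.141, 0.001, -0.006]
contact_force: [0.1, 0.6, -0.1]
finger_gap: 0.0389
```

>>> carry_out:
  steps:
    - {"linear":[0.005,0.007,0],"rot":[0,0,0]}
    - {"linear":[0.015,0.022,0],"rot":[0,0,0]}
    - {"linear":[0.029,0.044,0],"rot":[0,0,0]}
    - {"linear":[0.045,0.069,0],"rot":[0,0,0]}
    - {"linear":[0.062,0.094,0],"rot":[0,0,0]}
    - {"linear":[0.076,0.116,0],"rot":[0,0,0]}
    - {"linear":[0.086,0.132,0],"rot":[0,0,0]}
    - {"linear":[0.091,0.139,0],"rot":[0,0,0]}

```text
t: 20.08
tool_pos: [0.5647, -0.0827, 0.1423]
orientation: [3.141, -0.007, -0.003]
contact_force: [-0.4, -0.6, -1.3]
finger_gap: 0.0388
```

>>> carry_out:
  steps:
    - {"linear":[0.005,0.007,0],"rot":[0,0,0]}
    - {"linear":[0.015,0.022,0],"rot":[0,0,0]}
    - {"linear":[0.029,0.044,0],"rot":[0,0,0]}
    - {"linear":[0.045,0.069,0],"rot":[0,0,0]}
    - {"linear":[0.062,0.094,0],"rot":[0,0,0]}
    - {"linear":[0.076,0.116,0],"rot":[0,0,0]}
    - {"linear":[0.086,0.132,0],"rot":[0,0,0]}
    - {"linear":[0.091,0.139,0],"rot":[0,0,0]}

```text
t: 20.75
tool_pos: [0.6557, -0.22, 0.1431]
orientation: [3.141, -0.003, -0.002]
contact_force: [-0.8, 0.7, -1.0]
finger_gap: 0.0382
```

```bash
python3 - <<'E'
from h import *
for i in range(3): p=get_image("wrist")
save(p,"w6.png");s=read_state();print(np.round(s["tool_pos"],4),s["contact_force"],s["finger_gap"])
E
```

```text
[ 0.655  -0.2165  0.1434] [ 0.56540404  0.95833464 -0.76586479] 0.03862621132171318
```

View pics/w6.png

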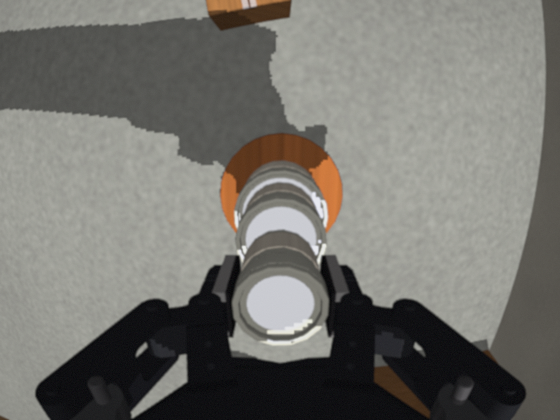

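>>> carry_out:
  steps:
    - {"linear":[0,0,0.003],"rot":[0,0,0]}
    - {"linear":[0,0,0.008],"rot":[0,0,0]}
    - {"linear":[0,0,0.013],"rot":[0,0,0]}
    - {"linear":[0,0,0.018],"rot":[0,0,0]}
    - {"linear":[0,0,0.021],"rot":[0,0,0]}
    - {"linear":[0,0,0.023],"rot":[0,0,0]}
    - {"linear":[0,0,0.024],"rot":[0,0,0]}
    - {"linear":[0,0,0.024],"rot":[0,0,0]}

```text
t: 21.57
tool_pos: [0.6553, -0.2177, 0.12]
orientation: [-3.141, 0.001, 0.001]
contact_force: [0.2, -0.2, -1.2]
finger_gap: 0.0389
```

>>> carry_out:
  steps:
    - {"linear":[0,0,0.0005],"rot":[0,0,0]}
    - {"linear":[0,0,0.001],"rot":[0,0,0]}
    - {"linear":[0,0,0.0015],"rot":[0,0,0]}
    - {"linear":[0,0,0.002],"rot":[0,0,0]}
    - {"linear":[0,0,0.0025],"rot":[0,0,0]}
    - {"linear":[0,0,0.0025],"rot":[0,0,0]}
    - {"linear":[0,0,0.0025],"rot":[0,0,0]}
    - {"linear":[0,0,0.0025],"rot":[0,0,0]}

```text
t: 22.23
tool_pos: [0.6556, -0.2179, 0.1182]
orientation: [3.141, -0.001, 0.001]
contact_force: [-0.6, 0.1, 3.3]
finger_gap: 0.0386
```

>>> carry_out:
  steps:
    - {"linear":[0,0,0],"rot":[0,0,0]}
    - {"linear":[0,0,0],"rot":[0,0,0]}
    - {"linear":[0,0,0],"rot":[0,0,0]}
    - {"linear":[0,0,0],"rot":[0,0,0]}
    - {"linear":[0,0,0],"rot":[0,0,0]}
    - {"linear":[0,0,0],"rot":[0,0,0]}
    - {"linear":[0,0,0],"rot":[0,0,0]}
    - {"linear":[0,0,0],"rot":[0,0,0]}
  jaw: 1

```text
t: 22.9
tool_pos: [0.6554, -0.2178, 0.1178]
orientation: [3.142, -0.001, -0.0]
contact_force: [0.1, -0.3, 0.5]
finger_gap: 0.0856
```

>>> carry_out:
  steps:
    - {"linear":[0,0,-0.004],"rot":[0,0,0]}
    - {"linear":[0,0,-0.012],"rot":[0,0,0]}
    - {"linear":[0,0,-0.025],"rot":[0,0,0]}
    - {"linear":[0,0,-0.04],"rot":[0,0,0]}
    - {"linear":[0,0,-0.055],"rot":[0,0,0]}
    - {"linear":[0,0,-0.068],"rot":[0,0,0]}
    - {"linear":[0,0,-0.077],"rot":[0,0,0]}
    - {"linear":[0,0,-0.08],"rot":[0,0,0]}

```text
t: 23.57
tool_pos: [0.6563, -0.218, 0.2006]
orientation: [3.141, -0.001, 0.005]
contact_force: [-0.3, -0.8, 1.0]
finger_gap: 0.0855
```

>>> carry_out:
  steps:
    - {"linear":[-0.002,-0.01,0],"rot":[0,0,-0.5]}
    - {"linear":[-0.005,-0.032,0],"rot":[0,0,-1.6]}
    - {"linear":[-0.01,-0.064,0],"rot":[0,0,-3.2]}
    - {"linear":[-0.015,-0.1,0.008],"rot":[0,0,-5]}
    - {"linear":[-0.021,-0.136,0.022],"rot":[0,0,-6.8]}
    - {"linear":[-0.026,-0.168,0.04],"rot":[0,0,-8.4]}
    - {"linear":[-0.029,-0.19,0.056],"rot":[0,0,-9.5]}
    - {"linear":[-0.0305,-0.2,0.065],"rot":[0,0,-10]}

```text
t: 24.23
tool_pos: [0.6226, -0.0123, 0.1305]
orientation: [-3.126, -0.284, 0.005]
contact_force: [-0.5, -0.4, -0.1]
finger_gap: 0.0853
```

```bash
python3 - <<'E'
from h import *
for i in range(3): p=get_image("wrist")
save(p,"w7.png");s=read_state();print(np.round(s["tool_pos"],4),R.from_rotvec(s["orientation"]).as_matrix().round(3)[:,0])
for t,z in (("carton_large_center",.05),("oblong_board",.01)):
  for d in silhouettes(p,t)[:1]:
    m=d["region"].astype(np.uint8);print(t,d["confidence"],m.sum(),cv2.boundingRect(m))
    Q=wplane(p,m>0,z);print(cv2.minAreaRect(Q))
  print([(np.round(d["point"],4).tolist(),round(d["confidence"],2)) for d in pinpoint(p,t)[:2]])
for n in("top","scene"):
    p=get_image(n);print(n,fit(p,(.656,-.217),.05,.145,.162,"c"))
E
```

```text
[ 0.6244 -0.0178  0.132 ] [ 0.985  0.174 -0.002]
carton_large_center 0.93 10878 (239, 146, 88, 132)
((623.153076171875, -14.195491790771484), (61.65217590332031, 101.27095794677734), 10.31424617767334)
[([0.6209, -0.016, 0.0248], 0.62)]
oblong_board 0.55 545 (300, 0, 51, 19)
((628.9828491210938, 150.64218139648438), (40.9295539855957, 16.49933624267578), 13.686654090881348)
[]
top (89, array([ 656.1, -218.6]), 42.5, array([ 656.1, -217.5]), array([37.4, 41.4]), np.float64(149.3))
scene (200, array([ 654.7, -218.1]), 43.2, array([ 655.1, -219.2]), array([37.3, 41.8]), np.float64(148.3))
```

View pics/w7.png

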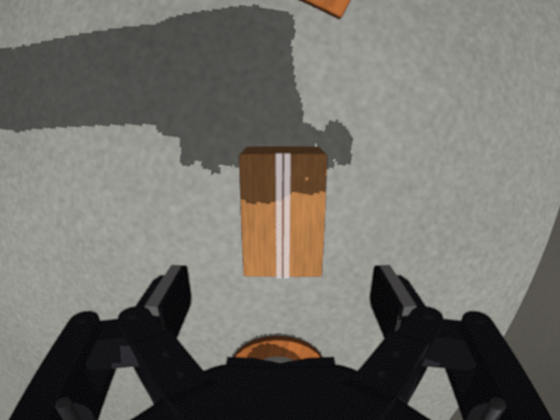

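>>> carry_out:
  steps:
    - {"linear":[0,0,0.006],"rot":[0,0,0]}
    - {"linear":[0,0,0.02],"rot":[0,0,0]}
    - {"linear":[0,0,0.039],"rot":[0,0,0]}
    - {"linear":[0,0,0.061],"rot":[0,0,0]}
    - {"linear":[0,0,0.084],"rot":[0,0,0]}
    - {"linear":[0,0,0.103],"rot":[0,0,0]}
    - {"linear":[0,0,0.117],"rot":[0,0,0]}
    - {"linear":[0,0,0.122],"rot":[0,0,0]}

```text
t: 25.35
tool_pos: [0.6236, -0.0182, 0.0083]
orientation: [-3.13, -0.273, 0.005]
contact_force: [-0.0, -0.2, -0.8]
finger_gap: 0.0854
```

>>> carry_out:
  steps:
    - {"linear":[0,0,0],"rot":[0,0,0]}
    - {"linear":[0,0,0],"rot":[0,0,0]}
    - {"linear":[0,0,0],"rot":[0,0,0]}
    - {"linear":[0,0,0],"rot":[0,0,0]}
    - {"linear":[0,0,0],"rot":[0,0,0]}
    - {"linear":[0,0,0],"rot":[0,0,0]}
    - {"linear":[0,0,0],"rot":[0,0,0]}
    - {"linear":[0,0,0],"rot":[0,0,0]}
  jaw: -1
  grip_force: 60

```text
t: 26.02
tool_pos: [0.6255, -0.0178, 0.0117]
orientation: [3.129, 0.273, 0.002]
contact_force: [-0.8, -0.2, 5.9]
finger_gap: 0.0611
```

>>> carry_out:
  steps:
    - {"linear":[0,0,-0.002],"rot":[0,0,0]}
    - {"linear":[0,0,-0.008],"rot":[0,0,0]}
    - {"linear":[0,0,-0.018],"rot":[0,0,0]}
    - {"linear":[0,0,-0.03],"rot":[0,0,0]}
    - {"linear":[0,0,-0.042],"rot":[0,0,0]}
    - {"linear":[0,0,-0.052],"rot":[0,0,0]}
    - {"linear":[0,0,-0.058],"rot":[0,0,0]}
    - {"linear":[0,0,-0.06],"rot":[0,0,0]}

```text
t: 26.68
tool_pos: [0.6259, -0.0178, 0.0728]
orientation: [3.129, 0.273, 0.004]
contact_force: [0.6, 0.2, -3.8]
finger_gap: 0.0612
```

>>> carry_out:
  steps:
    - {"linear":[0.0016,-0.0118,0],"rot":[0,0,1.3]}
    - {"linear":[0.0054,-0.0402,0],"rot":[0,0,4.4]}
    - {"linear":[0.0105,-0.078,0],"rot":[0,0,8.5]}
    - {"linear":[0.016,-0.1182,0],"rot":[0,0,12.9]}
    - {"linear":[0.0212,-0.1584,0],"rot":[0,0,17.4]}
    - {"linear":[0.0264,-0.1962,0],"rot":[0,0,21.5]}
    - {"linear":[0.0302,-0.2246,0],"rot":[0,0,24.6]}
    - {"linear":[0.0315,-0.2364,0],"rot":[0,0,25.9]}

```text
t: 27.35
tool_pos: [0.6132, 0.2279, 0.0708]
orientation: [-3.108, 0.429, 0.002]
contact_force: [0.7, 0.4, -3.7]
finger_gap: 0.0615
```

```bash
python3 - <<'E'
from h import *
for i in range(4): p=get_image("wrist")
save(p,"w8.png");s=read_state();x=R.from_rotvec(s["orientation"]).as_matrix()[:,0];print(np.round(s["tool_pos"],4),np.degrees(np.arctan2(x[1],x[0])),s["contact_force"])
for n in("top","scene"):
    p=get_image(n);print(n,fit(p,(.615,.221),.08,.1,.122,"r"))
    C=cloud(p);print(np.percentile(C[(np.hypot(C[...,0]-.615,C[...,1]-.221)<.08)&(C[...,2]>.05)][:,2],[10,30,50,70]))
E
```

```text
[0.6147 0.2201 0.0703] -15.851835939105985 [ 0.62222667 -1.13760465 -4.22253939]
top 14
[0.44302808 0.46166858 0.48484273 0.4965925 ]
scene (436, [array([608.3, 205.4]), array([83. , 97.8]), np.float64(45.1)], np.float64(106.8))
[0.10728486 0.23710358 0.35739303 0.4460385 ]
```

View pics/w8.png

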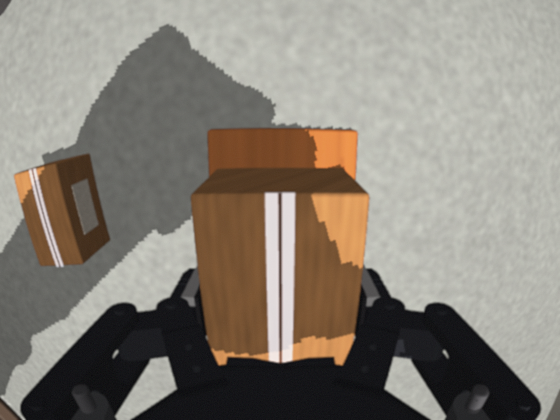

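```bash
python3 - <<'E'
from h import *
p=get_image("wrist");s=read_state();Rm=R.from_rotvec(s["orientation"]).as_matrix();tp=np.array(s["tool_pos"]);print(tp,p["rvec"],p["tvec"])
def pt(u,v,z):
    m=np.zeros((420,560),bool);m[v,u]=1;q=wplane(p,m,z)[0]/1000
    return np.round(((np.array([*q,tp[2]])-tp)@Rm)[:2]*1000,1)
for n,u,v,z in (("board far L",209,129,.01),("board far R",357,129,.01),("board mid",282,129,.01),("cart bot L",214,169,.0605),("cart bot R",345,169,.0605),("cart top L",192,193,.1105),("cart top R",368,193,.1105)): print(n,pt(u,v,z))
E
```

```text
[0.61547117 0.21823532 0.07056944] [-2.81004036  0.39471244  0.06125223] [-0.53044853  0.37012638  0.34042378]
board far L [-45.8 -64.6]
board far R [ 47.3 -64.8]
board mid [  0.  -63.8]
cart bot L [-33.  -48.1]
cart bot R [ 30.1 -48.1]
cart top L [-30.5 -49.3]
cart top R [ 28.2 -49.4]
```

>>> carry_out:
  steps:
    - {"linear":[0.0005,0.0005,0.003],"rot":[0,0,0]}
    - {"linear":[0.0015,0.001,0.01],"rot":[0,0,0]}
    - {"linear":[0.0015,0.001,0.02],"rot":[0,0,0]}
    - {"linear":[0.0015,0.001,0.03],"rot":[0,0,0]}
    - {"linear":[0.0015,0.001,0.038],"rot":[0,0,0]}
    - {"linear":[0.0015,0.001,0.044],"rot":[0,0,0]}
    - {"linear":[0.0015,0.001,0.047],"rot":[0,0,0]}
    - {"linear":[0.0015,0.001,0.048],"rot":[0,0,0]}

```text
t: 28.37
tool_pos: [0.6159, 0.2191, 0.022]
orientation: [3.111, -0.435, -0.001]
contact_force: [0.0, -0.1, -3.5]
finger_gap: 0.0616
```

>>> carry_out:
  steps:
    - {"linear":[0,0,0.0004],"rot":[0,0,0]}
    - {"linear":[0,0,0.0008],"rot":[0,0,0]}
    - {"linear":[0,0,0.0012],"rot":[0,0,0]}
    - {"linear":[0,0,0.0016],"rot":[0,0,0]}
    - {"linear":[0,0,0.002],"rot":[0,0,0]}
    - {"linear":[0,0,0.002],"rot":[0,0,0]}
    - {"linear":[0,0,0.002],"rot":[0,0,0]}
    - {"linear":[0,0,0.002],"rot":[0,0,0]}

```text
t: 29.03
tool_pos: [0.6165, 0.2193, 0.0218]
orientation: [-3.111, 0.435, -0.001]
contact_force: [-2.7, -1.8, 5.6]
finger_gap: 0.0611
```

>>> carry_out:
  steps:
    - {"linear":[0,0,0],"rot":[0,0,0]}
    - {"linear":[0,0,0],"rot":[0,0,0]}
    - {"linear":[0,0,0],"rot":[0,0,0]}
    - {"linear":[0,0,0],"rot":[0,0,0]}
    - {"linear":[0,0,0],"rot":[0,0,0]}
    - {"linear":[0,0,0],"rot":[0,0,0]}
    - {"linear":[0,0,0],"rot":[0,0,0]}
    - {"linear":[0,0,0],"rot":[0,0,0]}
  jaw: 1

```text
t: 29.7
tool_pos: [0.6162, 0.2191, 0.0207]
orientation: [3.111, -0.435, -0.0]
contact_force: [-0.7, -0.2, 0.5]
finger_gap: 0.0855
```

>>> carry_out:
  steps:
    - {"linear":[0,0,-0.004],"rot":[0,0,0]}
    - {"linear":[0,0,-0.014],"rot":[0,0,0]}
    - {"linear":[0,0,-0.03],"rot":[0,0,0]}
    - {"linear":[0,0,-0.05],"rot":[0,0,0]}
    - {"linear":[0,0,-0.07],"rot":[0,0,0]}
    - {"linear":[0,0,-0.087],"rot":[0,0,0]}
    - {"linear":[0,0,-0.096],"rot":[0,0,0]}
    - {"linear":[0,0,-0.1],"rot":[0,0,0]}

```text
t: 30.37
tool_pos: [0.6172, 0.2195, 0.1233]
orientation: [-3.11, 0.435, -0.005]
contact_force: [-0.1, -0.5, -0.1]
finger_gap: 0.0851
```

>>> carry_out:
  steps:
    - {"linear":[-0.008,-0.001,0],"rot":[0,0,-0.3]}
    - {"linear":[-0.026,-0.003,0],"rot":[0,0,-1.1]}
    - {"linear":[-0.051,-0.005,0],"rot":[0,0,-2.2]}
    - {"linear":[-0.08,-0.008,0],"rot":[0,0,-3.4]}
    - {"linear":[-0.109,-0.011,0],"rot":[0,0,-4.6]}
    - {"linear":[-0.135,-0.014,0],"rot":[0,0,-5.7]}
    - {"linear":[-0.153,-0.016,0],"rot":[0,0,-6.5]}
    - {"linear":[-0.161,-0.0165,0],"rot":[0,0,-6.8]}

```text
t: 31.03
tool_pos: [0.462, 0.2803, 0.1198]
orientation: [3.131, -0.243, -0.004]
contact_force: [-0.9, 0.1, 0.3]
finger_gap: 0.0857
```

```bash
python3 - <<'E'
from h import *
for i in range(4): p=get_image("wrist")
save(p,"w9.png");s=read_state();x=R.from_rotvec(s["orientation"]).as_matrix()[:,0];print(np.round(s["tool_pos"],4),np.degrees(np.arctan2(x[1],x[0])))
for d in silhouettes(p,"carton_small_center")[:1]:
    print(d["confidence"],cv2.minAreaRect(wplane(p,d["region"],.044)))
for n in("top","scene"):
    p=get_image(n);print(n,"CL",fit(p,(.616,.221),.08,.054,.067,"r"),"CS",fit(p,(.465,.281),.06,.038,.05,"r"))
E
```

```text
[0.4667 0.2785 0.1205] -9.184143209856103
0.6 ((465.3851318359375, 283.41265869140625), (78.31287384033203, 44.735172271728516), 80.10237121582031)
top CL (457, [array([617.9, 220.4]), array([96.5, 63.6]), np.float64(73.2)], np.float64(59.8)) CS 0
scene CL (560, [array([616.4, 218.3]), array([99.7, 67. ]), np.float64(75.2)], np.float64(58.5)) CS (255, [array([466.5, 278.5]), array([74.9, 48.4]), np.float64(80.4)], np.float64(42.3))
```

View pics/w9.png

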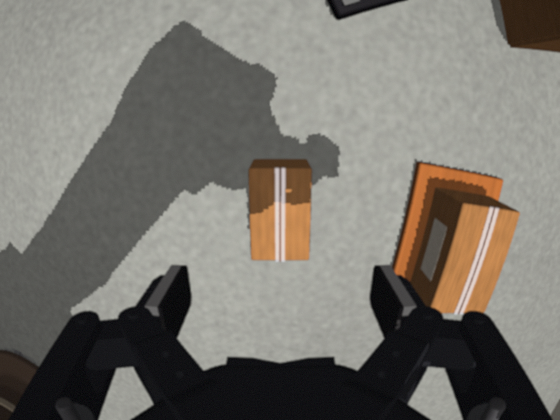

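>>> carry_out:
  steps:
    - {"linear":[0,0,0.005],"rot":[0,0,0]}
    - {"linear":[0,0,0.017],"rot":[0,0,0]}
    - {"linear":[0,0,0.035],"rot":[0,0,0]}
    - {"linear":[0,0,0.055],"rot":[0,0,0]}
    - {"linear":[0,0,0.076],"rot":[0,0,0]}
    - {"linear":[0,0,0.094],"rot":[0,0,0]}
    - {"linear":[0,0,0.105],"rot":[0,0,0]}
    - {"linear":[0,0,0.11],"rot":[0,0,0]}

```text
t: 32.05
tool_pos: [0.4648, 0.2783, 0.0083]
orientation: [3.13, -0.25, -0.004]
contact_force: [1.1, -0.2, 0.4]
finger_gap: 0.0854
```

>>> carry_out:
  steps:
    - {"linear":[0,0,0],"rot":[0,0,0]}
    - {"linear":[0,0,0],"rot":[0,0,0]}
    - {"linear":[0,0,0],"rot":[0,0,0]}
    - {"linear":[0,0,0],"rot":[0,0,0]}
    - {"linear":[0,0,0],"rot":[0,0,0]}
    - {"linear":[0,0,0],"rot":[0,0,0]}
    - {"linear":[0,0,0],"rot":[0,0,0]}
    - {"linear":[0,0,0],"rot":[0,0,0]}
  jaw: -1
  grip_force: 50

```text
t: 32.72
tool_pos: [0.4667, 0.2797, 0.0119]
orientation: [-3.13, 0.25, -0.003]
contact_force: [-0.7, 0.8, 6.1]
finger_gap: 0.0435
```

>>> carry_out:
  steps:
    - {"linear":[0,0,-0.003],"rot":[0,0,0]}
    - {"linear":[0,0,-0.012],"rot":[0,0,0]}
    - {"linear":[0,0,-0.027],"rot":[0,0,0]}
    - {"linear":[0,0,-0.043],"rot":[0,0,0]}
    - {"linear":[0,0,-0.06],"rot":[0,0,0]}
    - {"linear":[0,0,-0.074],"rot":[0,0,0]}
    - {"linear":[0,0,-0.082],"rot":[0,0,0]}
    - {"linear":[0,0,-0.085],"rot":[0,0,0]}

```text
t: 33.38
tool_pos: [0.4665, 0.2795, 0.0975]
orientation: [-3.13, 0.25, -0.003]
contact_force: [-0.4, -0.1, -1.8]
finger_gap: 0.0437
```

>>> carry_out:
  steps:
    - {"linear":[0.008,0.002,0],"rot":[0,0,0.3]}
    - {"linear":[0.025,0.006,0],"rot":[0,0,1.1]}
    - {"linear":[0.05,0.011,0],"rot":[0,0,2.2]}
    - {"linear":[0.079,0.018,0],"rot":[0,0,3.4]}
    - {"linear":[0.107,0.024,0],"rot":[0,0,4.6]}
    - {"linear":[0.133,0.03,0],"rot":[0,0,5.7]}
    - {"linear":[0.15,0.034,0],"rot":[0,0,6.5]}
    - {"linear":[0.158,0.0355,0],"rot":[0,0,6.8]}

```text
t: 34.05
tool_pos: [0.6187, 0.2158, 0.0941]
orientation: [3.108, -0.442, -0.0]
contact_force: [-0.6, -0.5, -2.4]
finger_gap: 0.0434
```

```bash
python3 - <<'E'
from h import *
for i in range(4): p=get_image("wrist")
save(p,"w10.png");s=read_state();x=R.from_rotvec(s["orientation"]).as_matrix()[:,0];print(np.round(s["tool_pos"],4),np.degrees(np.arctan2(x[1],x[0])),s["contact_force"])
E
```

```text
[0.6148 0.2197 0.0949] -15.854304597547733 [-0.73191743  0.46334905 -2.26831069]
```

View pics/w10.png

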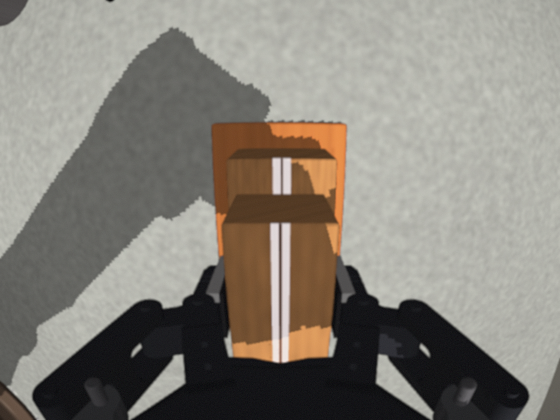

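```bash
python3 - <<'E'
from h import *
p=get_image("wrist");s=read_state();Rm=R.from_rotvec(s["orientation"]).as_matrix();tp=np.array(s["tool_pos"])
def pt(u,v,z):
    m=np.zeros((420,560),bool);m[v,u]=1;q=wplane(p,m,z)[0]/1000
    return np.round(((np.array([*q,tp[2]])-tp)@Rm)[:2]*1000,1)
for n,u,v,z in (("board L",212,124,.01),("board R",347,124,.01),("CL L",228,157,.06),("CL R",337,157,.06),("CS bot L",231,195,.085),("CS bot R",330,195,.085),("CS top L",223,222,.129),("CS top R",338,222,.129)): print(n,pt(u,v,z))
E
```

```text
board L [-48.6 -66.4]
board R [ 46.1 -66.3]
CL L [-29.5 -49.8]
CL R [ 30.9 -49.8]
CS bot L [-24.6 -34.7]
CS bot R [ 23.8 -34.7]
CS top L [-21.  -36.5]
CS top R [ 20.2 -36.5]
```

>>> carry_out:
  steps:
    - {"linear":[0,-0.0005,0.003],"rot":[0,0,0]}
    - {"linear":[0.0005,-0.001,0.008],"rot":[0,0,0]}
    - {"linear":[0.0005,-0.001,0.013],"rot":[0,0,0]}
    - {"linear":[0.0005,-0.001,0.017],"rot":[0,0,0]}
    - {"linear":[0.0005,-0.001,0.02],"rot":[0,0,0]}
    - {"linear":[0.0005,-0.001,0.022],"rot":[0,0,0]}
    - {"linear":[0.0005,-0.001,0.0225],"rot":[0,0,0]}
    - {"linear":[0.0005,-0.001,0.0225],"rot":[0,0,0]}

```text
t: 34.97
tool_pos: [0.617, 0.2198, 0.0731]
orientation: [3.111, -0.435, -0.0]
contact_force: [0.4, 0.1, -1.6]
finger_gap: 0.0436
```

>>> carry_out:
  steps:
    - {"linear":[0,0,0.0005],"rot":[0,0,0]}
    - {"linear":[0,0,0.001],"rot":[0,0,0]}
    - {"linear":[0,0,0.0015],"rot":[0,0,0]}
    - {"linear":[0,0,0.002],"rot":[0,0,0]}
    - {"linear":[0,0,0.0023],"rot":[0,0,0]}
    - {"linear":[0,0,0.0023],"rot":[0,0,0]}
    - {"linear":[0,0,0.0023],"rot":[0,0,0]}
    - {"linear":[0,0,0.0023],"rot":[0,0,0]}

```text
t: 35.63
tool_pos: [0.6172, 0.2199, 0.072]
orientation: [-3.111, 0.435, -0.001]
contact_force: [-2.7, -2.1, 5.6]
finger_gap: 0.0435
```

Contact at the expected height. I'll release, rise, back away toward the robot and check.

>>> carry_out:
  steps:
    - {"linear":[0,0,0],"rot":[0,0,0]}
    - {"linear":[0,0,0],"rot":[0,0,0]}
    - {"linear":[0,0,0],"rot":[0,0,0]}
    - {"linear":[0,0,0],"rot":[0,0,0]}
    - {"linear":[0,0,0],"rot":[0,0,0]}
    - {"linear":[0,0,0],"rot":[0,0,0]}
    - {"linear":[0,0,0],"rot":[0,0,0]}
    - {"linear":[0,0,0],"rot":[0,0,0]}
  jaw: 1

```text
t: 36.3
tool_pos: [0.6171, 0.2199, 0.0709]
orientation: [3.111, -0.435, -0.0]
contact_force: [0.3, -0.6, 0.4]
finger_gap: 0.0855
```

>>> carry_out:
  steps:
    - {"linear":[0,0,-0.005],"rot":[0,0,0]}
    - {"linear":[0,0,-0.018],"rot":[0,0,0]}
    - {"linear":[0,0,-0.04],"rot":[0,0,0]}
    - {"linear":[0,0,-0.065],"rot":[0,0,0]}
    - {"linear":[0,0,-0.09],"rot":[0,0,0]}
    - {"linear":[0,0,-0.11],"rot":[0,0,0]}
    - {"linear":[0,0,-0.124],"rot":[0,0,0]}
    - {"linear":[0,0,-0.13],"rot":[0,0,0]}

```text
t: 36.97
tool_pos: [0.6182, 0.2205, 0.2051]
orientation: [-3.109, 0.435, -0.007]
contact_force: [0.6, -0.5, -0.0]
finger_gap: 0.0854
```

>>> carry_out:
  steps:
    - {"linear":[-0.01,0,0],"rot":[0,0,0]}
    - {"linear":[-0.03,0,0],"rot":[0,0,0]}
    - {"linear":[-0.06,0,0],"rot":[0,0,0]}
    - {"linear":[-0.095,0,0],"rot":[0,0,0]}
    - {"linear":[-0.13,0,0],"rot":[0,0,0]}
    - {"linear":[-0.16,0,0],"rot":[0,0,0]}
    - {"linear":[-0.18,0,0],"rot":[0,0,0]}
    - {"linear":[-0.19,0,0],"rot":[0,0,0]}

```text
t: 37.63
tool_pos: [0.4304, 0.2728, 0.2004]
orientation: [3.111, -0.43, -0.003]
contact_force: [0.2, 0.9, -0.6]
finger_gap: 0.0854
```

```bash
python3 - <<'E'
from h import *
print(np.round(read_state()["tool_pos"],4))
for n in("top","scene"):
    p=get_image(n);cv2.imwrite(f"pics/{n}F.png",cv2.resize(p["img"][100:350,100:500,::-1] if n=="scene" else p["img"][140:270,100:460,::-1],None,fx=2,fy=2))
    print(n,"S",fit(p,(.656,-.217),.05,.145,.162,"c"),"CS",fit(p,(.616,.22),.06,.098,.11,"r"))
    for t in("calculator","jar","pen_pot"): print(t,[np.round(d["point"],3) for d in pinpoint(p,t)[:1]])
E
```

```text
[0.4304 0.2728 0.2004]
top S (90, array([ 656.9, -215.9]), 41.2, array([ 656.1, -217.1]), array([37.3, 40.1]), np.float64(149.4)) CS (250, [array([619.2, 221.3]), array([69.6, 45.1]), np.float64(73.5)], np.float64(103.6))
calculator []
jar [array([ 0.614, -0.456, -0.003])]
pen_pot [array([0.429, 0.5  , 0.002])]
scene S (195, array([ 655.8, -219. ]), 41.4, array([ 655.3, -219.2]), array([38.5, 41.1]), np.float64(148.0)) CS (310, [array([617.7, 219.3]), array([73.4, 47.3]), np.float64(75.0)], np.float64(102.3))
calculator [array([ 0.582,  0.473, -0.004])]
jar [array([ 0.613, -0.453,  0.003])]
pen_pot [array([ 0.426,  0.498, -0.006])]
```

View pics/sceneF.png

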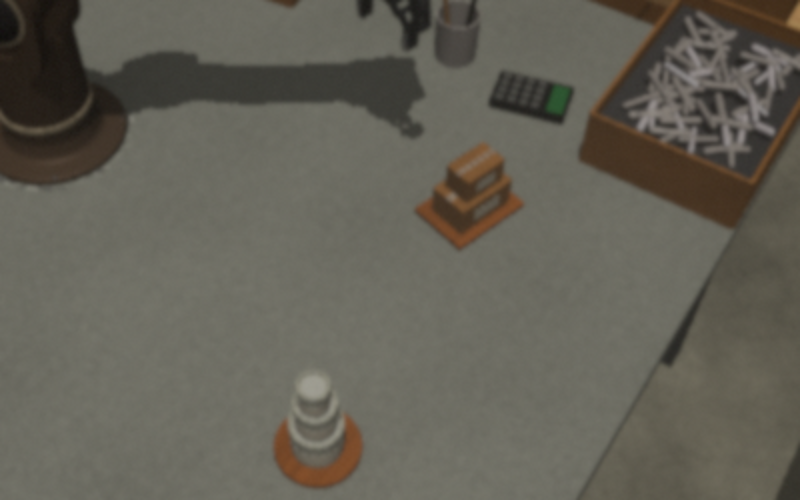

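View pics/topF.png

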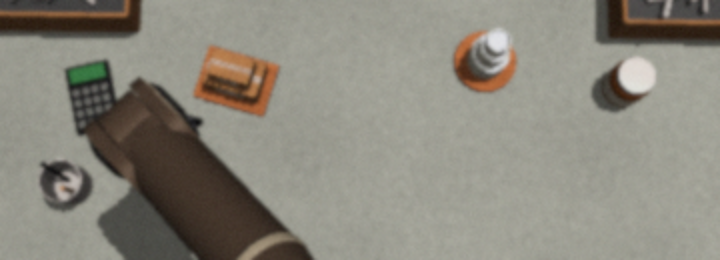

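Both stacks are upright and centred: the cartons at about (465,195) in the scene crop, the tubs at about (315,425). The calculator, jar and pen pot have not moved. I'm handing in.

```bash
python3 -c "
from bench import ticket
print(ticket.job_done())"
```

```text
the job is handed in; nothing more can be done
None
```

Both stacks are built, everything is released, and I handed the job in at about 38 s of the 134 s allowed. No verdict was reported.

- **Tubs:** The large, middle and small tubs stand on the round board. Each was lowered until contact at 3–9 N before release. Lid heights fit each one seated inside the rim below: the last two reached 108–109 mm and 148–149 mm. The tub axes agree with each other to about 1 mm, and with the board centre to about 1–2 mm.
- **Cartons:** The large carton is on the oblong board with the small one centred on it to about 1.5 mm. Their long sides are within about 1° of the board's.
- **Disagreement between cameras:** The top and scene cameras differ by 2–3 mm in y. The top view puts the large carton about 3 mm off the board centre, and the scene view about 1 mm. A hand-read wrist-camera measurement gave about 2 mm.
- **Other things:** The jar and pen pot read the same as at the start in both cameras. The calculator did too in the scene camera; in the top view the network missed it, because the arm partly hid it.

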